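Top out the drying pyramid of jars

TASK

Small glass jars are being piled into a pyramid on the wire drying rack: three below, and one already lying above them. Take the blue-lidded jar from the feed rack, over the splash guard, gently saddle it, without dropping it, into the free gap beside the jar in the second layer and let go; then carry the red-lidded jar over and finish while holding it still, lined up with the others, hovering about 15 mm above where it would come to rest at the very top, without touching any jar of the pile, so that I can slip a lath in under it. Do not touch the splash guard, do not disturb the jars already in the pile, and leave the bottles, the jug and the brush where they are.

Things in the scene. Friction and masses are not known exactly. Their poses are not given: they have to be found in the camera images.
- blue_jar: green glass jar with a blue lid, lying on its side in the feed rack: a plain cylinder 56 mm long, 54 mm diameter, 95 to 155 g, origin at the middle of the jar, x along its axis towards the lid. Easiest gripped from above across its two flat ends (56 mm). Goes into the free gap of the second layer
- red_jar: the same jar with a red lid, 56 mm long, 54 mm diameter, 95 to 155 g, origin at the middle of the jar, x along its axis towards the lid; lies beside the blue one in the feed rack, 80 mm away, either may be on either side. To be held above the top of the pyramid
- cradle: fixed wire drying rack of the pyramid, 50 x 184 mm and 27 mm high; origin at the centre of its underside on the table; jars lie along its x, side by side along its y, 56 mm apart. It may stand left or right of the splash guard and be turned
- feeder: fixed wire feed rack, 50 x 152 mm and 27 mm high; origin at the centre of its underside on the table; the two jars lie along its x in troughs at y = -40 and +40 mm, jar middles 37.5 mm above the table; both ends of each jar stand free beyond the rack
- gap_seat (a point): middle of the blue jar when it lies seated in the free gap of the second layer (84 mm above the table), resting on jars b and c; it belongs to the drying rack, the jar's axis lies along the rack's x
- top_seat (a point): middle that a jar would have if it lay seated on top of the pyramid, on the two jars of the second layer (130 mm above the table); the red jar is to hover with its middle about 15 mm above this point, its axis along the drying rack's x
- jar_a: gold-lidded jar in the bottom layer, outer side (rack y = -56 mm), same size; origin at its middle
- jar_b: gold-lidded jar in the bottom layer, middle; origin at its middle
- jar_c: gold-lidded jar in the bottom layer, outer side (rack y = +56 mm), under the free gap; origin at its middle
- jar_d: gold-lidded jar already lying in the second layer, on jars a and b (rack y = -28 mm); origin at its middle
- guard: fixed upright steel splash guard with a yellow top tube, standing between the two racks, 252 mm long along x, foot 50 mm wide, 111 mm high; origin at the centre of its underside on the table
- bottle_1: green bottle, 58 mm diameter, 200 mm high, standing on the left; origin at the centre of its underside
- bottle_2: green bottle, 58 mm diameter, 200 mm high, standing on the right; origin at the centre of its underside
- jug: white plastic mug-shaped jug, 90 mm wide, 100 mm high, beyond the splash guard; origin at the centre of its underside
- brush: flat cleaning brush with a wooden handle, 200 mm long, lying on the table at the right along its own x; origin at the middle of its underside
There are look-alikes about, which are no part of the job. What is shaped like the jar_b but orange or purple is not meant. Leave any purple look-alike of the blue_jar alone.

How it is judged:
By the outcome, as a careful person would: the job done as asked, in the order asked, and still so for the second after the job is handed in, while the arm keeps its last pose, push and grip.
It also fails if it takes over 72 s, if anything falls off the work surface, if the arm or the gripper's body presses on something with over 40 N, if the wrist force passes 120 N, or if a joint passes its speed limit or range.

ROBOT

A 6-joint arm with a two-finger parallel gripper is mounted at the origin on the work surface. World frame = base frame: x ahead of the robot, y to its left, z up, the work surface at z = 0. Lengths are in mm, angles in rad, forces in N, time in s.
With the tool pointing down it reaches from about 275 to 750 mm from the base axis. Payload 10.2 kg.
Tool frame: the origin (TCP) lies at the very end of the fingers, on their centre line; the grasp point (between the pads) lies 19 mm behind it; x points along the fingers, y is the direction in which the jaws open and shut, and the axes are right-handed (so a half turn about x gives the same grasp; the last joint's range is limited). The gripper opens to 85 mm and grips with 20 to 120 N. Pads are 22 mm wide; open, the fingers measure 114 mm over their backs; the gripper's body (76 mm by 85 mm) begins 54 mm behind the grasp point. The pads swing forward as they close: fully open they stand 13 mm farther back than shut.
Start: joints at [-1.343, 0.313, 1.498, -0, 1.331, -0.223], TCP at [228.724, -472.564, 231.294] pointing down, gripper open.
Joint ranges: [-2.94, 2.94], [-0.97, 2.17], [0.19, 2.56], [-1.23, 4.37], [0.02, 3.11], [-2.88, 2.88]. Speed limits (rad/s): [2.39, 2.39, 3.01, 3.14, 3.14, 3.14].

INTERFACE

Orientations are given as a unit quaternion [w, x, y, z].
In Python, from rig import ctrl, viewer, order gives the robot as it stands. The module is installed in compiled form; this text tells all that it offers.
- The arm moves only by the tool carry_out, never from a script. Its argument "deltas" is a list of rows, each a list of 7 numbers: the gripper command: -1 is fully open, 1 is shut, values between are in proportion, then the shift along the tool's x, y, z in mm, then the turn, a rotation vector about the tool's x, y, z in degrees. A call has exactly 5 rows; each row is the pose to reach, as a shift and turn from the pose commanded when the call began, along the tool's axes at that moment; what a row does not reach only later rows make up. A row lasts 1/8 s, in which the tool goes at most 62.5 mm and 10.7 degrees, less where a joint would pass 70% of its speed; a pose out of reach is approached as far as the arm can. A call with a gripper value outside its range is refused whole. The fingers move at their own pace and stop on an object; "newtons" is the grip in N (left out, the last holds). Time passes only in rows, so rows that repeat a pose let the fingers close, or fill a call up. It gives the time, the measured TCP pose, the force and the opening at its end, in the units of the state.
- ctrl.sense(): the state, without advancing time (a new reading comes with each control period).
- viewer.capture(name): name is "side" or "top" or "wrist"; returns the picture (400x640x3 uint8, red, green, blue); there is no depth.
- viewer.calibration(name): a dict with "fx", "fy", "cx", "cy" (pixels), "xyz" and "attitude" of the camera in the world; the wrist camera has in their place "T_tool_cam" (4x4, takes a point from camera to tool coordinates, whose origin is the TCP and whose axes are the tool frame's). Camera axes: x right, y down, z forward; pixel columns grow to the right and rows downward; lengths in mm; the calibration is good to about 2 mm. The wrist camera is an equidistant fisheye: a pixel r from the principal point sees the ray r / f radians off the axis. A picture is of the moment at which its call begins: read the wrist's pose just before it. calibration takes no time and is no camera call.
- order.finish_job(): hands the job in, once; it reports no verdict.
The state is a dict: "time_s": time; "joints": joint angles; "dq": joint speeds; "tau": joint torques, N m; "eef_pos": TCP position; "ee_rot": TCP orientation; "force": force on the tool from outside, world axes, zero at the start; "wrist_torque": the same for the moment, N m; "grip_width": opening from 0.0 (shut) to 1.0 (fully open).
Only numpy, scipy, OpenCV 4.12 (cv2) and the standard library are available. Lean on these libraries where they do the work, as an engineer would, in place of code of your own. Each camera call takes 0.05 s, during which the arm holds its last target. There are 200 camera calls.

## Working session

There is one attempt and no reset: what is moved stays moved. The work goes in short steps, Python scripts to look and compute and a tool call to move; the robot and the scene stay as the last step left them, time stands still between calls to the robot, and variables do not carry over. Pictures are saved under pics/ and viewed, about 8 in all and at most 12, crops included, and the job is handed in when it is done.

Besides the shell and the picture viewer there is one more tool, called after "Emit:" in YAML: its name, and indented under it one key for each argument. carry_out: Moves the arm, as the interface text tells. Its arguments: {"type":"object","properties":{"deltas":{"type":"array"},"newtons":{"type":"number"}},"required":["deltas"]}

```bash
mkdir -p pics
python3 - <<'E'
from rig import ctrl,viewer
import cv2
print(ctrl.sense())
for n in("side","top","wrist"):
    print(n,viewer.calibration(n))
for n in("side","top"):
    cv2.imwrite(f"pics/{n}0.png",viewer.capture(n)[:,:,::-1])
E
```

```text
{'time_s': 0.0, 'joints': array([-1.34338157e+00,  3.13486297e-01,  1.49843746e+00,  1.32372885e-05,
        1.33101490e+00, -2.23414567e-01]), 'dq': array([-0.00027621, -0.00127424, -0.00107122,  0.0001966 , -0.00056081,
       -0.00053707]), 'tau': array([-1.18155749e-03, -4.12270439e+01, -2.59742814e+01, -2.34038289e-04,
        4.19832679e-03, -9.98106600e-06]), 'eef_pos': array([ 228.67417699, -472.29352937,  230.71636643]), 'ee_rot': array([ 0.15756881,  0.68922173,  0.1585206 , -0.68921455]), 'force': array([-0.68918818, -0.27208712,  0.223635  ]), 'wrist_torque': array([0.01636888, 0.01677472, 0.03097316]), 'grip_width': 0.9980003872978704}
side {'fx': 509.1990517293799, 'fy': 509.1990517293799, 'cx': 322.40133042175796, 'cy': 201.96170654748985, 'xyz': array([ 219.92766198, 1485.93384233, 1188.61252356]), 'attitude': array([ 0.04758949, -0.114324  ,  0.88108778, -0.45645326])}
top {'fx': 425.41169145133273, 'fy': 425.41169145133273, 'cx': 320.09453665666985, 'cy': 200.1056498786229, 'xyz': array([ 375.36933291,  -39.77083928, 1339.83247261]), 'attitude': array([ 0.06609054, -0.69364015,  0.71556916, -0.04955964])}
wrist {'fx': 309.70691628693146, 'fy': 309.70691628693146, 'cx': 317.5553090001266, 'cy': 204.3997872175594, 'T_tool_cam': array([[ 4.46842157e-04, -2.99947582e-01,  9.53955580e-01,
        -1.41997768e+02],
       [ 9.99999880e-01,  3.26624936e-04, -3.65710680e-04,
         6.90546035e-01],
       [-2.01891646e-04,  9.53955629e-01,  2.99947692e-01,
        -7.70220265e+01],
       [ 0.00000000e+00,  0.00000000e+00,  0.00000000e+00,
         1.00000000e+00]])}
```

View pics/top0.png

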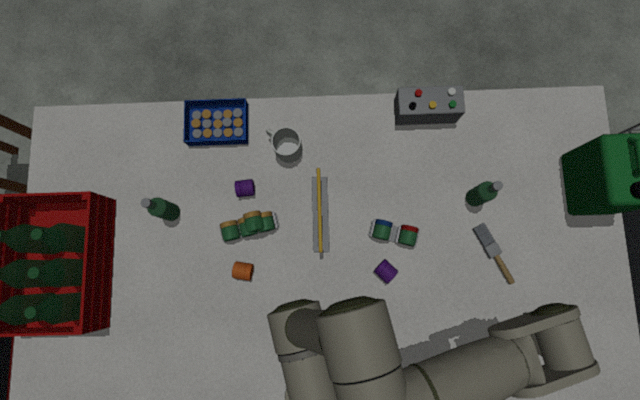

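View pics/side0.png

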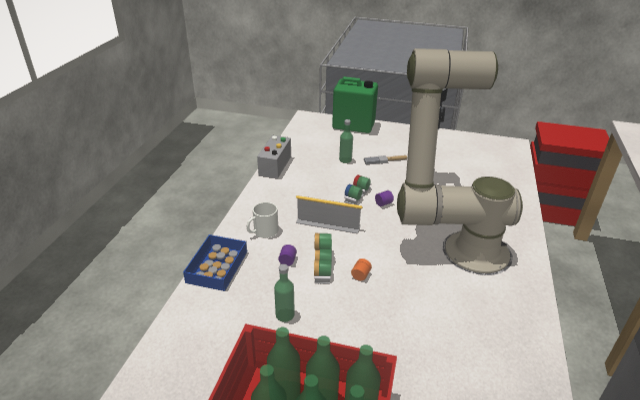

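The top view shows the pile at about (250,222), the guard at (320,215), the blue jar at (382,229) and the red at (408,236). The look-alikes are purple at (245,188) and (386,271), and orange at (242,271). None of these is blue-lidded or red-lidded in the feed rack. I'll enlarge to confirm.

```bash
cat > h.py <<'E'
import numpy as np,cv2
from scipy.spatial.transform import Rotation as R
from rig import ctrl,viewer
def rot(q): return R.from_quat(np.roll(q,-1)).as_matrix()
def pose(s=None):
    s=s or ctrl.sense(); return np.array(s["eef_pos"]),rot(s["ee_rot"])
def cam(n,P=None):
    c=viewer.calibration(n)
    if n!="wrist": return c,np.array(c["xyz"]),rot(c["attitude"])
    p,M=P or pose(); T=c["T_tool_cam"]
    return c,p+M@T[:3,3],M@T[:3,:3]
def ray(n,u,v,P=None):
    c,o,M=cam(n,P); a=np.array([(u-c["cx"])/c["fx"],(v-c["cy"])/c["fy"]])
    if n=="wrist":
        r=np.hypot(*a); d=np.r_[a*np.sinc(r/np.pi),np.cos(r)]
    else: d=np.r_[a,1]
    return o,M@d
def at(n,u,v,z,P=None):
    o,d=ray(n,u,v,P); return o+d*(z-o[2])/d[2]
def proj(n,X,P=None):
    c,o,M=cam(n,P); d=(np.atleast_2d(X)-o)@M
    if n=="wrist":
        r=np.hypot(d[:,0],d[:,1]); t=np.arctan2(r,d[:,2]); k=(t/np.maximum(r,1e-9))[:,None]
    else: k=1/d[:,2:]
    return d[:,:2]*k*c["fx"]+[c["cx"],c["cy"]]
E
python3 - <<'E'
from h import *
t=cv2.imread("pics/top0.png")
a=cv2.resize(t[165:290,210:430],None,fx=3.6,fy=3.6,interpolation=cv2.INTER_CUBIC)
cv2.imwrite("pics/crop1.png",a)
for nm,u,v,z in [("blue",382,229,45),("red",408,236,45),("guardA",319,169,111),("guardB",321,257,111),("pile",250,222,80),("d",252,222,100),("purp",386,271,27),("purp2",245,188,27),("orange",242,271,27),("jug",287,145,60)]:
    print(nm,at("top",u,v,z).round())
E
```

```text
blue [ 495. -198.   45.]
red [ 471. -275.   45.]
guardA [672. -13. 111.]
guardB [414. -12. 111.]
pile [525. 198.  80.]
d [522. 189. 100.]
purp [ 368. -206.   27.]
purp2 [639. 224.  27.]
orange [381. 233.  27.]
jug [765.  85.  60.]
```

View pics/crop1.png

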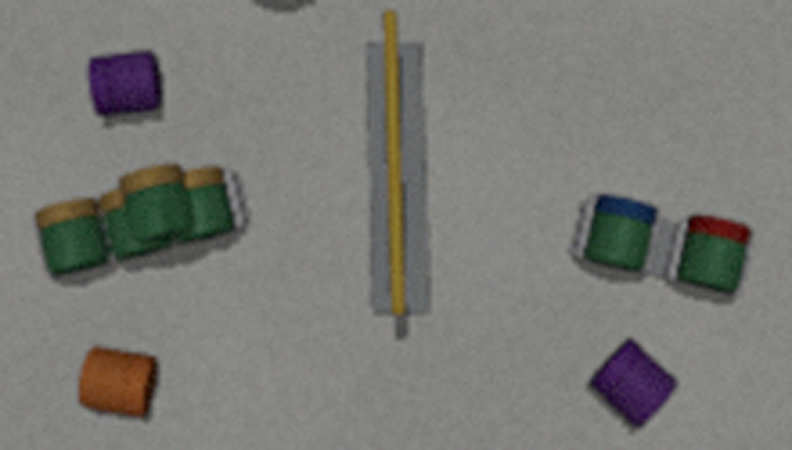

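Confirmed: the blue-lidded jar is on the guard side of the feed rack and the red-lidded one is outboard. In the pile, d lies on the right pair, so the free gap is at the left (+y) end. Next I move over the feeder and look from close up.

```bash
cat >> h.py <<'E'
def delta(X,yaw,q=None):
    """tool-frame shift (mm) and turn (deg) to bring TCP to X, pointing down, tool y (or -y) at yaw deg"""
    p,M=pose(); best=None
    for k in(0,180):
        a=np.radians(yaw+k); y=np.array([np.cos(a),np.sin(a),0]); x=np.array([0,0,-1.]); z=np.cross(x,y)
        r=R.from_matrix(M.T@np.c_[x,y,z]).as_rotvec(degrees=True)
        if best is None or np.linalg.norm(r)<np.linalg.norm(best): best=r
    print("pos",p.round(1),"yawY",np.degrees(np.arctan2(M[1,1],M[0,1])).round(1),"shift",(M.T@(np.array(X)-p)).round(1),"turn",best.round(1))
E
python3 - <<'E'
from h import *
p,M=pose();print(M.round(3))
delta([483,-236,230],-17)
E
```

```text
[[-0.     0.436 -0.9  ]
 [ 0.001 -0.9   -0.436]
 [-1.    -0.001 -0.   ]]
pos [ 228.7 -472.3  230.8] yawY -64.2 shift [   1.  -101.9 -331.9] turn [-47.2  -0.    0.1]
```

Emit:
carry_out:
  deltas:
    - [-1,0,-20,-66,-9.4,0,0]
    - [-1,0,-40,-132,-18.8,0,0]
    - [-1,0,-61,-199,-28.2,0,0]
    - [-1,0,-81,-265,-37.6,0,0]
    - [-1,0,-102,-332,-47,0,0]
  newtons: 40

```text
time_s: 0.72
eef_pos: [458.9, -258.2, 231.1]
ee_rot: [-0.421, -0.568, -0.421, 0.568]
force: [-0.2, -0.8, -0.4]
grip_width: 1.0
```

Emit:
carry_out:
  deltas:
    - [-1,0,0,0,0,0,0]
    - [-1,0,0,0,0,0,0]
    - [-1,0,0,0,0,0,0]
    - [-1,0,0,0,0,0,0]
    - [-1,0,0,0,0,0,0]

```text
time_s: 1.35
eef_pos: [457.3, -260.4, 231.3]
ee_rot: [0.419, 0.569, 0.419, -0.569]
force: [0.8, -0.0, 0.1]
grip_width: 1.0
```

Run:
```python
from h import *
delta([483,-236,230],-17)
i=viewer.capture("wrist")[:,:,::-1]
cv2.imwrite("pics/w1.png",i)
```

```text
pos [ 457.3 -260.4  231.3] yawY -17.2 shift [  1.3  17.3 -30.9] turn [-0.2  0.  -0. ]
```

View pics/w1.png

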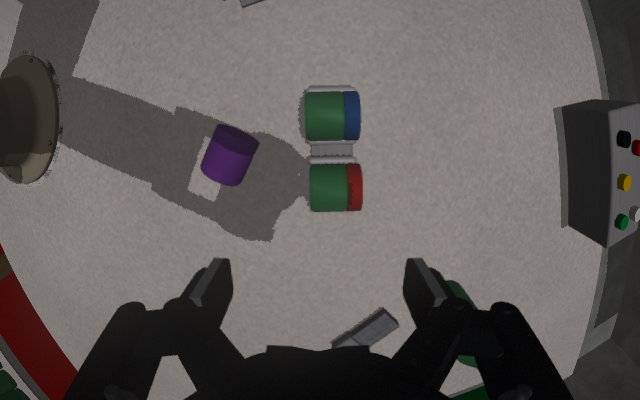

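The wrist view shows the blue jar at about (332,116) and the red at (336,187), with lids to the right; the purple look-alike is at (230,155). I'll fit the rack pose from the silhouettes.

```bash
cat >> h.py <<'E'
from scipy.optimize import minimize
t=np.linspace(0,2*np.pi,48); RING=np.vstack([np.c_[np.full(48,s),27*np.cos(t),27*np.sin(t)] for s in(-28,28)])
def render(n,centres,x,y,yaw,P=None,S=4):
    c,s=np.cos(np.radians(yaw)),np.sin(np.radians(yaw)); Z=np.array([[c,-s,0],[s,c,0],[0,0,1]])
    m=np.zeros((400*S,640*S),np.uint8)
    for j in centres:
        q=proj(n,(RING+j)@Z.T+[x,y,0],P)
        h=cv2.convexHull(np.round((q+.5)*S*16-8).astype(np.int32))
        cv2.fillConvexPoly(m,h,255,shift=4)
    return cv2.resize(m,(640,400),interpolation=cv2.INTER_AREA)/255.
def colmask(img,box):
    hsv=cv2.cvtColor(img,cv2.COLOR_BGR2HSV); m=((hsv[...,1]>90)&(hsv[...,2]>25)).astype(float)
    k=np.zeros_like(m); u0,v0,u1,v1=box; k[v0:v1,u0:u1]=m[v0:v1,u0:u1]
    return k
def fit(views,centres,x0,sym=0):
    """views: list of (camera, mask, P)"""
    f=lambda a: sum(np.abs(render(n,centres,a[0],a[1],a[2],P)-m).sum()/m.sum() for n,m,P in views)
    best=minimize(f,x0,method="Nelder-Mead",options=dict(initial_simplex=np.array(x0)+np.array([[0,0,0],[12,0,0],[0,12,0],[0,0,6]]),xatol=.1,fatol=1e-4))
    return best.x.round(1),round(best.fun,3)
FEED=[[0,-40,37.5],[0,40,37.5]]
PILE=[[0,-56,37.5],[0,0,37.5],[0,56,37.5],[0,-28,84]]
E
python3 - <<'E'
from h import *
P=pose()
w=cv2.imread("pics/w1.png"); m=colmask(w,(290,80,375,222))
print(m.sum(),fit([("wrist",m,P)],FEED,[483,-236,-17]))
t=cv2.imread("pics/top0.png")
mt=colmask(t,(365,212,425,252)); print(mt.sum(),fit([("top",mt,None)],FEED,[483,-236,-17]))
mp=colmask(t,(214,202,282,246)); print(mp.sum(),fit([("top",mp,None)],PILE,[510,195,14]))
s=cv2.imread("pics/side0.png"); ms=colmask(s,(308,230,336,282)); print(ms.sum(),fit([("side",ms,None)],PILE,[510,195,14]),fit([("side",ms,None),("top",mp,None)],PILE,[510,195,14]))
vis=np.hstack([np.abs(mp-render("top",PILE,*fit([("top",mp,None)],PILE,[510,195,14])[0]))[195:255,210:290]*255,m[80:140,290:370]*255]);cv2.imwrite("pics/v.png",vis)
E
```

```text
4696.0 (array([ 483.6, -236.6,  -13.6]), np.float64(0.143))
586.0 (array([ 484.3, -236.6,  -12.7]), np.float64(0.246))
961.0 (array([519. , 214.7,  11.3]), np.float64(0.19))
252.0 (array([519.3, 210.8,  14.1]), np.float64(1.942)) (array([519.4, 212.4,  12.5]), np.float64(2.141))[ WARN:0@14.806] global loadsave.cpp:1063 imwrite_ Unsupported depth image for selected encoder is fallbacked to CV_8U.
```

Run:
```python
from h import *
delta([493,-197.7,120],-13.6)
```

```text
pos [ 457.4 -260.3  231.3] yawY -17.2 shift [111.3  15.4 -70.3] turn [-3.6  0.  -0. ]
```

Emit:
carry_out:
  deltas:
    - [-1,20,4,-18,-1,0,0]
    - [-1,50,8,-35,-2,0,0]
    - [-1,80,12,-53,-3,0,0]
    - [-1,111,15.4,-70.3,-3.6,0,0]
    - [-1,111,15.4,-70.3,-3.6,0,0]

```text
time_s: 2.02
eef_pos: [492.5, -196.2, 118.8]
ee_rot: [-0.436, -0.555, -0.439, 0.556]
force: [-0.3, -0.1, 0.7]
grip_width: 1.004
```

Run:
```python
from h import *
print(abs(ctrl.sense()["dq"]).max())
P=pose();delta([493,-197.7,120],-13.6)
w=viewer.capture("wrist")[:,:,::-1].copy()
d=(np.abs(render("wrist",FEED,483.6,-236.6,-13.6,P)-.5)<.4)
cv2.imwrite("pics/w2.png",w); v=w.copy(); v[d]=(255,255,255); cv2.imwrite("pics/w2v.png",v)
```

```text
0.05596284577458898
pos [ 492.5 -196.2  118.8] yawY -13.5 shift [-1.2  0.9  1.3] turn [ 0.1 -0.1  0.2]
```

View pics/w2v.png

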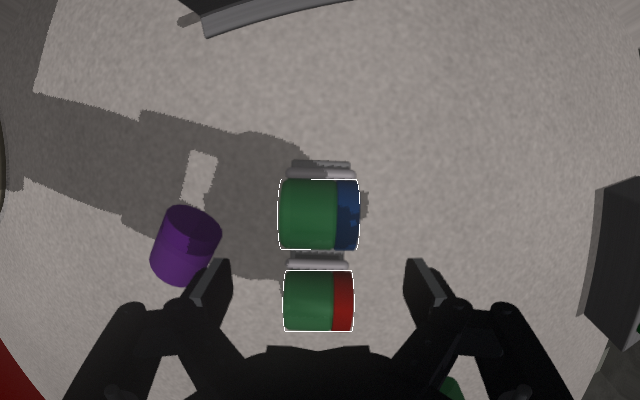

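The overlay matches both jars, blue at (320,214) and red at (318,300). I'll refine each jar from this view.

Run:
```python
from h import *
P=pose(); w=cv2.imread("pics/w2.png")
for b,x0 in(((270,170,370,254),[493,-197.7,-13.6]),((270,266,370,336),[474,-275.5,-13.6])):
    m=colmask(w,b); r=fit([("wrist",m,P)],[[0,0,37.5]],x0); print(m.sum(),r)
    delta([*r[0][:2],20],r[0][2])
```

```text
5193.0 (array([ 493.8, -200.5,  -14.9]), np.float64(0.079))
pos [ 493.1 -197.4  120.4] yawY -13.6 shift [100.4   1.5   2.9] turn [ 1.3 -0.   0. ]
3755.0 (array([ 474.5, -279.6,  -13.2]), np.float64(0.118))
pos [ 493.1 -197.4  120.4] yawY -13.6 shift [100.4   1.3  84.3] turn [-0.4 -0.   0. ]
```

Emit:
carry_out:
  deltas:
    - [-1,30,0.2,1,0.2,0,0]
    - [-1,60,0.2,1,0.2,0,0]
    - [-1,80,0.2,1,0.2,0,0]
    - [-1,95,0.2,1,0.2,0,0]
    - [-1,100,0.2,1,0.2,0,0]

```text
time_s: 2.7
eef_pos: [493.2, -198.9, 20.5]
ee_rot: [0.436, 0.557, 0.436, -0.556]
force: [0.1, 0.2, 0.7]
grip_width: 1.003
```

Emit:
carry_out:
  deltas:
    - [-1,0,0,0,0,0,0]
    - [0.3,0,0,0,0,0,0]
    - [1,0,0,0,0,0,0]
    - [1,0,0,0,0,0,0]
    - [1,0,0,0,0,0,0]
  newtons: 40

```text
time_s: 3.32
eef_pos: [493.4, -198.5, 21.0]
ee_rot: [0.437, 0.556, 0.436, -0.556]
force: [-2.4, 0.2, 6.5]
grip_width: 0.657
```

Emit:
carry_out:
  deltas:
    - [1,0,0,0,0,0,0]
    - [1,-3,0,0,0,0,0]
    - [1,-15,0,0,0,0,0]
    - [1,-30,0,0,0,0,0]
    - [1,-30,0,0,0,0,0]

```text
time_s: 3.95
eef_pos: [493.8, -198.8, 51.9]
ee_rot: [0.437, 0.557, 0.435, -0.556]
force: [0.3, -0.3, -2.1]
grip_width: 0.653
```

Run:
```python
from h import *
P=pose();s=ctrl.sense();print(P[0].round(1),s["force"].round(1),s["grip_width"])
w=viewer.capture("wrist")[:,:,::-1].copy(); cv2.imwrite("pics/w3.png",w)
g=np.array(P[0])+P[1]@[-15,0,0]
```

```text
[ 493.8 -198.8   51.9] [ 0.3 -0.3 -2.1] 0.652688966291198
```

View pics/w3.png

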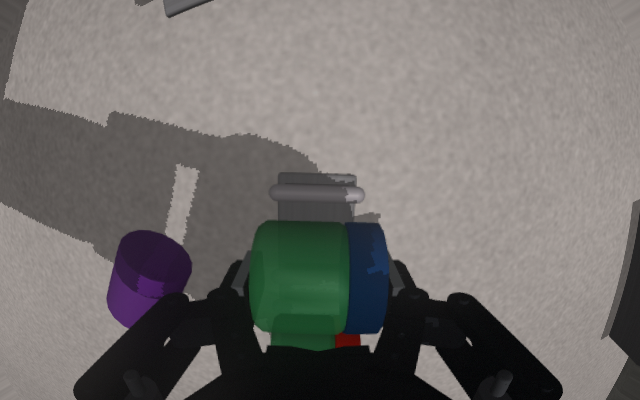

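Blue is gripped and clear at width 0.65, seen at (318,277). I lift it and cross the guard high.

Emit:
carry_out:
  deltas:
    - [1,-30,0,0,0,0,0]
    - [1,-75,0,0,0,0,0]
    - [1,-120,0,0,0,0,0]
    - [1,-160,0,0,0,0,0]
    - [1,-178,0,0,0,0,0]

```text
time_s: 4.62
eef_pos: [493.4, -198.4, 230.2]
ee_rot: [0.437, 0.557, 0.436, -0.556]
force: [-0.5, 0.4, -2.1]
grip_width: 0.653
```

Run:
```python
from h import *
delta([519,125,230],12)
```

```text
pos [ 493.4 -198.4  230.2] yawY -13.8 shift [-2.000e-01 -5.210e+01 -3.202e+02] turn [-25.8   0.1  -0.1]
```

Emit:
carry_out:
  deltas:
    - [1,0,-6,-35,-3,0,0]
    - [1,0,-14,-85,-7,0,0]
    - [1,0,-22,-135,-11,0,0]
    - [1,0,-30,-185,-15,0,0]
    - [1,0,-38,-235,-19,0,0]

```text
time_s: 5.25
eef_pos: [511.9, 40.6, 227.9]
ee_rot: [0.523, 0.476, 0.523, -0.476]
force: [1.2, -0.5, -2.1]
grip_width: 0.652
```

Run:
```python
from h import *
delta([519,125,230],12)
```

```text
pos [511.9  40.6 227.9] yawY 5.4 shift [ -2.1  14.9 -83.3] turn [-6.6 -0.   0. ]
```

Emit:
carry_out:
  deltas:
    - [1,0,6,-35,-2.5,0,0]
    - [1,-1,12,-65,-5,0,0]
    - [1,-2,15,-83,-6.6,0,0]
    - [1,-2,15,-83,-6.6,0,0]
    - [1,-2,15,-83,-6.6,0,0]

```text
time_s: 5.88
eef_pos: [519.5, 122.2, 230.1]
ee_rot: [0.549, 0.446, 0.549, -0.446]
force: [0.6, 0.3, -1.3]
grip_width: 0.656
```

Run:
```python
from h import *
print(abs(ctrl.sense()["dq"]).max())
P=pose(); w=viewer.capture("wrist")[:,:,::-1].copy(); Q=pose(); np.save("P4.npy",[*P[0],*P[1].ravel()])
print(P[0],Q[0])
d=(np.abs(render("wrist",PILE,519,214,12,P)-.5)<.4)
cv2.imwrite("pics/w4.png",w); v=w.copy(); v[d]=(255,255,255); cv2.imwrite("pics/w4v.png",v)
```

```text
0.008092071040204941
[519.53894572 122.17713531 230.12148273] [519.57303277 122.07251494 230.17275329]
```

View pics/w4v.png

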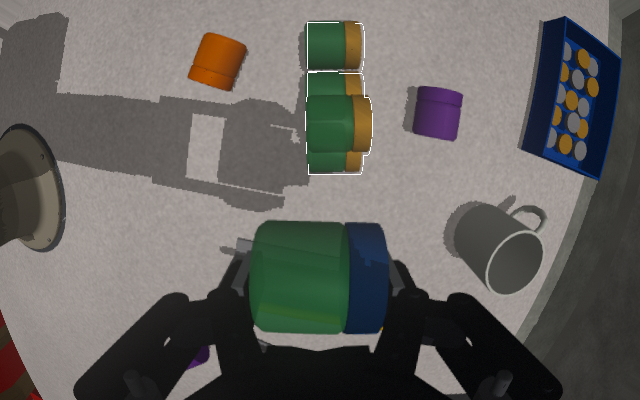

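The pile sits at (335,97) with the free gap nearest the top (c at (335,45), b at (340,85)). The prior is nearly exact. I'll refine it and measure the held jar in the tool frame.

Run:
```python
from h import *
a=np.load("P4.npy"); P=(a[:3],a[3:].reshape(3,3)); w=cv2.imread("pics/w4.png")
m=colmask(w,(295,12,380,182)); r=fit([("wrist",m,P)],PILE,[519,214,12]); print(m.sum(),r)
mt=colmask(w,(295,12,380,76)); print(fit([("wrist",mt,P)],[[0,56,37.5]],[519,214,12]))
md=colmask(w,(295,93,380,154)); print(fit([("wrist",md,P)],[[0,-28,84]],[519,214,12]))
h=colmask(w,(235,205,400,325))
def held(q,P=P):
    pts=np.c_[RING[:,2]+q[0],RING[:,0]+q[1],RING[:,1]+q[2]]@P[1].T+P[0]
    k=np.zeros((1600,2560),np.uint8); cv2.fillConvexPoly(k,cv2.convexHull(np.round((proj("wrist",pts,P)+.5)*64-8).astype(np.int32)),255,shift=4)
    k=cv2.resize(k,(640,400),interpolation=cv2.INTER_AREA)/255.; k[325:]=0; return k
for x in(-12,-16.5,-21):
    f=lambda b: np.abs(held([x,b[0],b[1]])-h).sum()/h.sum()
    o=minimize(f,[0,0],method="Nelder-Mead",options=dict(initial_simplex=[[0,0],[3,0],[0,3]])); print(x,o.x.round(2),round(o.fun,4))
x,y,yw=r[0]; c,s=np.cos(np.radians(yw)),np.sin(np.radians(yw))
print("gap",x-28*s,y+28*c); delta([x-28*s,y+28*c,130],yw)
```

```text
8366.0 (array([517.4, 216. ,  13.4]), np.float64(0.08))
(array([517.8, 216.3,  13.6]), np.float64(0.2))
(array([518. , 216.1,  12.9]), np.float64(0.066))
-12 [0.84 6.34] 0.055
-16.5 [0.97 5.02] 0.0415
-21 [1.52 3.77] 0.0693
gap 510.9110587021636 243.2377245898631
pos [519.6 122.1 230.2] yawY 11.7 shift [ 100.1   16.2 -120.4] turn [-1.7  0.   0. ]
```

Run:
```python
from h import *
P=(np.zeros(3),np.eye(3))
for x in(0,-13):
  print(x,proj("wrist",[[x,s*42.5,z] for s in(-1,1) for z in(-11,11)],P).round(0).tolist())
print(proj("wrist",[[-5,s*28,z] for s in(-1,1) for z in(-11,11)],P).round(0).tolist())
w=cv2.imread("pics/w2.png");w4=cv2.imread("pics/w4.png")
a=cv2.resize(w[240:340,150:290],None,fx=4,fy=4,interpolation=cv2.INTER_CUBIC);b=cv2.resize(w4[210:350,230:400],None,fx=2.35,fy=2.857,interpolation=cv2.INTER_CUBIC)
a=cv2.convertScaleAbs(a,alpha=2);b=cv2.convertScaleAbs(b,alpha=2)
cv2.imwrite("pics/c5.png",np.hstack([a[:,:400],b[:400,:400]]))
```

```text
0 [[234.0, 242.0], [239.0, 279.0], [399.0, 242.0], [395.0, 279.0]]
-13 [[228.0, 254.0], [233.0, 292.0], [406.0, 254.0], [400.0, 292.0]]
[[260.0, 247.0], [263.0, 285.0], [373.0, 247.0], [370.0, 285.0]]
```

View pics/c5.png

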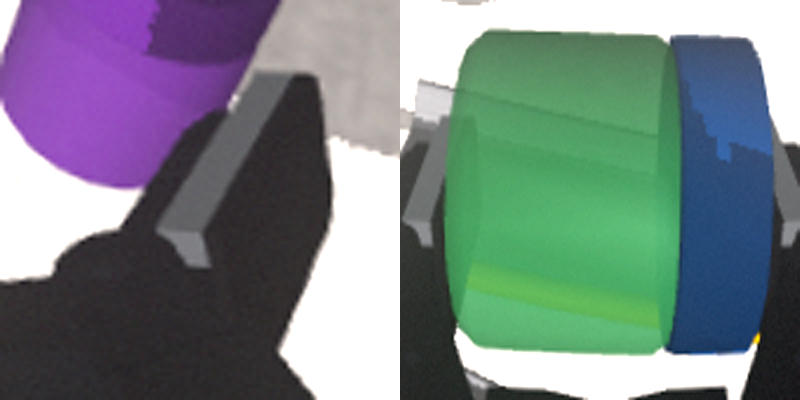

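```bash
cat >> h.py <<'E'
def held(q,P=(np.zeros(3),np.eye(3)),box=(255,200,385,342)):
    pts=np.c_[RING[:,2]+q[0],RING[:,0]+q[1],RING[:,1]+q[2]]@P[1].T+P[0]
    k=np.zeros((1600,2560),np.uint8); cv2.fillConvexPoly(k,cv2.convexHull(np.round((proj("wrist",pts,P)+.5)*64-8).astype(np.int32)),255,shift=4)
    k=cv2.resize(k,(640,400),interpolation=cv2.INTER_AREA)/255.; o=np.zeros_like(k); u0,v0,u1,v1=box; o[v0:v1,u0:u1]=k[v0:v1,u0:u1]; return o
def heldfit(w,box=(255,200,385,342)):
    h=colmask(w,box); f=lambda b: np.abs(held(b,box=box)-h).sum()/h.sum()
    o=minimize(f,[-16,0,0],method="Nelder-Mead",options=dict(initial_simplex=[[-16,0,0],[-22,0,0],[-16,3,0],[-16,0,4]])); return o.x.round(2),round(o.fun,4)
E
python3 - <<'E'
from h import *
for n in("w3","w4"): 
    w=cv2.imread(f"pics/{n}.png"); print(heldfit(w),heldfit(w,(235,200,400,342)))
    h=colmask(w,(255,200,385,342)); print([np.flatnonzero(h[:,u])[[0,-1]] for u in(275,300,320,330,360)])
for z in (0,2,5):
    k=held([-16.5,0,z]); print([np.flatnonzero(k[:,u]>.5)[[0,-1]] for u in(275,300,320,330,360)])
E
```

```text
(array([-24.55,  -2.12,  -2.61]), np.float64(0.0441)) (array([-13.96,   0.85,   2.01]), np.float64(0.0708))
[array([221, 341]), array([222, 341]), array([223, 341]), array([225, 341]), array([224, 341])]
(array([-7.69,  1.51,  6.88]), np.float64(0.0556)) (array([-11.16,   1.17,   4.04]), np.float64(0.0827))
[array([232, 331]), array([232, 332]), array([233, 333]), array([235, 333]), array([225, 333])]
[array([222, 334]), array([222, 334]), array([222, 334]), array([222, 334]), array([222, 334])]
[array([226, 337]), array([226, 337]), array([226, 338]), array([226, 338]), array([226, 338])]
[array([232, 341]), array([232, 341]), array([232, 341]), array([232, 341]), array([232, 341])]
```

The true held-jar edges (rows 221 and 333) match a lateral offset of about 0. My saturation threshold was cutting into the clear glass, so I'll redo the pile fit with lower thresholds.

Run:
```python
from h import *
a=np.load("P4.npy"); P=(a[:3],a[3:].reshape(3,3)); w=cv2.imread("pics/w4.png")
hsv=cv2.cvtColor(w,cv2.COLOR_BGR2HSV)
print(hsv[14:30,325].tolist())
def cm(b,t):
    m=np.zeros((400,640)); u0,v0,u1,v1=b; m[v0:v1,u0:u1]=hsv[v0:v1,u0:u1,1]>t; return m
for t in(45,60,75):
    o=[fit([("wrist",cm(b,t),P)],j,[519,214,12]) for b,j in(((295,12,380,182),PILE),((295,12,380,71),PILE[2:3]),((295,93,380,154),PILE[3:]))]
    print(t,o)
b=(235,200,400,342); h=cm((255,200,385,342),60)
print([np.flatnonzero(h[:,u])[[0,-1]] for u in(275,300,320,330,360)])
```

```text
[[12, 16, 156], [10, 19, 157], [15, 16, 157], [14, 17, 161], [11, 17, 164], [13, 19, 164], [23, 9, 112], [65, 94, 76], [67, 99, 80], [66, 101, 83], [66, 106, 84], [67, 115, 82], [67, 111, 83], [66, 117, 83], [66, 117, 83], [66, 115, 84]]
45 [(array([517.4, 216. ,  13.3]), np.float64(0.04)), (array([517.6, 216.4,  13.6]), np.float64(0.041)), (array([518.2, 216.5,  12.6]), np.float64(0.055))]
60 [(array([517.4, 216. ,  13.2]), np.float64(0.045)), (array([517.8, 216.4,  13.8]), np.float64(0.049)), (array([518.3, 216.2,  12.3]), np.float64(0.058))]
75 [(array([517.4, 216. ,  13.4]), np.float64(0.055)), (array([517.6, 216.5,  13.6]), np.float64(0.071)), (array([518.3, 216.2,  12.2]), np.float64(0.058))]
[array([221, 331]), array([222, 332]), array([223, 333]), array([223, 333]), array([224, 333])]
```

Fit is stable: rack (517.4, 216.0), yaw 13.3°, gap seat at (511.0, 243.2, 84). I move above it, then down.

Run:
```python
from h import *
delta([511,243.2,130],13.3)
```

```text
pos [519.6 122.1 230.2] yawY 11.7 shift [ 100.1   16.3 -120.4] turn [-1.6  0.   0. ]
```

Emit:
carry_out:
  deltas:
    - [1,0,5,-35,-0.5,0,0]
    - [1,0,11,-80,-1,0,0]
    - [1,20,16.3,-120.4,-1.6,0,0]
    - [1,60,16.3,-120.4,-1.6,0,0]
    - [1,100,16.3,-120.4,-1.6,0,0]

```text
time_s: 6.55
eef_pos: [510.9, 243.8, 129.2]
ee_rot: [0.555, 0.438, 0.555, -0.438]
force: [0.3, 0.6, -2.2]
grip_width: 0.655
```

Emit:
carry_out:
  deltas:
    - [1,0,0,0,0,0,0]
    - [1,0,0,0,0,0,0]
    - [1,0,0,0,0,0,0]
    - [1,0,0,0,0,0,0]
    - [1,0,0,0,0,0,0]

```text
time_s: 7.18
eef_pos: [511.0, 244.2, 130.8]
ee_rot: [0.555, 0.438, 0.555, -0.438]
force: [0.4, -0.2, -1.3]
grip_width: 0.652
```

Run:
```python
from h import *
delta([511,243.2,80],13.3); P=pose()
print(ctrl.sense()["force"])
w=viewer.capture("wrist")[:,:,::-1].copy()
hsv=cv2.cvtColor(w,cv2.COLOR_BGR2HSV)
d=(np.abs(render("wrist",PILE,517.4,216,13.3,P)-.5)<.4)
v=w.copy(); v[d]=(255,255,255); cv2.imwrite("pics/w6v.png",v); cv2.imwrite("pics/w6.png",w)
```

```text
pos [511.  244.2 130.8] yawY 13.4 shift [50.8 -0.2  1. ] turn [ 0.1  0.  -0. ]
[ 0.35021365 -0.15625732 -1.29915826]
```

View pics/w6v.png

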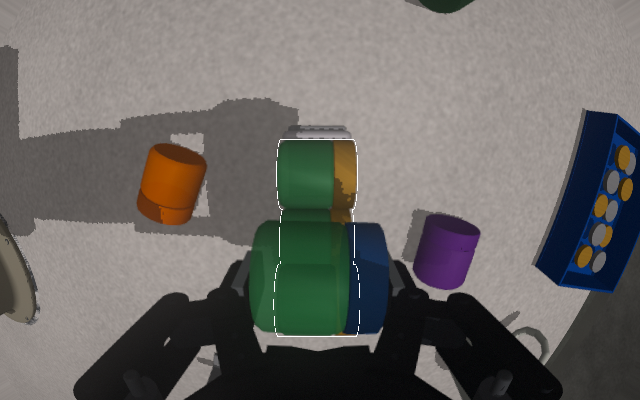

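Jar c sits exactly in its predicted outline at (317,174), and the held jar is above the gap. I'll do a quick c-only refinement.

Run:
```python
from h import *
P=pose(); w=cv2.imread("pics/w6.png"); S=cv2.cvtColor(w,cv2.COLOR_BGR2HSV)[...,1]
m=np.zeros((400,640)); m[135:206,265:365]=S[135:206,265:365]>55
print(P[0],fit([("wrist",m,P)],PILE[2:3],[517.4,216,13.3]))
```

```text
[510.90872975 244.21998739 130.61709121] (array([517.4, 216.2,  13.4]), np.float64(0.079))
```

Emit:
carry_out:
  deltas:
    - [1,15,-0.1,1,0,0,0]
    - [1,30,-0.1,1,0,0,0]
    - [1,45,-0.1,1,0,0,0]
    - [1,55,-0.1,1,0,0,0]
    - [1,58.5,-0.1,1,0,0,0]

```text
time_s: 7.85
eef_pos: [510.7, 243.2, 71.0]
ee_rot: [0.555, 0.438, 0.555, -0.438]
force: [0.6, 0.5, -1.5]
grip_width: 0.652
```

Emit:
carry_out:
  deltas:
    - [1,0,0,0,0,0,0]
    - [1,0,0,0,0,0,0]
    - [1,0.5,0,0,0,0,0]
    - [1,1,0,0,0,0,0]
    - [1,1.5,0,0,0,0,0]

```text
time_s: 8.48
eef_pos: [510.9, 243.2, 70.3]
ee_rot: [0.555, 0.438, 0.555, -0.438]
force: [-0.5, -0.2, -2.1]
grip_width: 0.655
```

Emit:
carry_out:
  deltas:
    - [1,0.4,0,0,0,0,0]
    - [1,0.8,0,0,0,0,0]
    - [1,1.2,0,0,0,0,0]
    - [1,1.6,0,0,0,0,0]
    - [1,1.6,0,0,0,0,0]

```text
time_s: 9.1
eef_pos: [510.9, 243.2, 68.7]
ee_rot: [0.555, 0.438, 0.555, -0.438]
force: [-1.0, -0.3, -1.1]
grip_width: 0.65
```

Emit:
carry_out:
  deltas:
    - [1,0.3,0,0,0,0,0]
    - [1,0.6,0,0,0,0,0]
    - [1,0.8,0,0,0,0,0]
    - [1,1,0,0,0,0,0]
    - [1,1,0,0,0,0,0]

```text
time_s: 9.72
eef_pos: [510.9, 243.2, 67.9]
ee_rot: [0.555, 0.438, 0.555, -0.438]
force: [-1.5, -0.6, 1.6]
grip_width: 0.652
```

Contact is felt (z force about -1.5 → +1.6 N) at the expected height. I release gradually.

Emit:
carry_out:
  deltas:
    - [1,0.2,0,0,0,0,0]
    - [-0.25,0.2,0,0,0,0,0]
    - [-0.4,0.2,0,0,0,0,0]
    - [-0.6,0.2,0,0,0,0,0]
    - [-1,0.2,0,0,0,0,0]
  newtons: 20

```text
time_s: 10.35
eef_pos: [511.0, 243.2, 67.4]
ee_rot: [0.555, 0.438, 0.555, -0.438]
force: [0.7, -0.6, 0.1]
grip_width: 0.982
```

Emit:
carry_out:
  deltas:
    - [-1,0,0,0,0,0,0]
    - [-1,0,0,0,0,0,0]
    - [-1,0,0,0,0,0,0]
    - [-1,-5,0,0,0,0,0]
    - [-1,-12,0,0,0,0,0]

```text
time_s: 10.98
eef_pos: [511.0, 243.2, 79.9]
ee_rot: [0.555, 0.438, 0.555, -0.438]
force: [0.1, 0.7, 0.9]
grip_width: 0.995
```

Emit:
carry_out:
  deltas:
    - [-1,-20,0,0,0,0,0]
    - [-1,-50,0,0,0,0,0]
    - [-1,-90,0,0,0,0,0]
    - [-1,-130,0,0,0,0,0]
    - [-1,-150,0,0,0,0,0]

```text
time_s: 11.6
eef_pos: [511.3, 243.4, 232.5]
ee_rot: [0.556, 0.439, 0.554, -0.437]
force: [0.3, 0.5, -0.9]
grip_width: 0.999
```

Run:
```python
from h import *
delta([536,137,230],13.3)
```

```text
pos [511.3 243.4 232.5] yawY 13.4 shift [  2.4  -0.7 109.2] turn [ 0.1 -0.  -0.2]
```

Emit:
carry_out:
  deltas:
    - [-1,0,0,30,0,0,0]
    - [-1,0,0,70,0,0,0]
    - [-1,2,-0.7,109,0,0,0]
    - [-1,2,-0.7,109,0,0,0]
    - [-1,2,-0.7,109,0,0,0]

```text
time_s: 12.22
eef_pos: [535.5, 137.5, 227.9]
ee_rot: [0.555, 0.438, 0.555, -0.438]
force: [-0.9, 0.9, 0.0]
grip_width: 0.998
```

```bash
cat >> h.py <<'E'
FULL=PILE+[[0,28,84]]
def smask(w,box,t=50):
    S=cv2.cvtColor(w,cv2.COLOR_BGR2HSV)[...,1]; m=np.zeros((400,640)); u0,v0,u1,v1=box; m[v0:v1,u0:u1]=S[v0:v1,u0:u1]>t; return m
E
python3 - <<'E'
from h import *
delta([536,137,230],13.3); P=pose()
np.save("P7.npy",[*P[0],*P[1].ravel()])
w=viewer.capture("wrist")[:,:,::-1].copy()
d=(np.abs(render("wrist",FULL,517.4,216,13.3,P)-.5)<.4)
v=w.copy(); v[d]=(255,255,255); cv2.imwrite("pics/w7.png",w); cv2.imwrite("pics/w7v.png",v)
E
```

```text
pos [535.5 137.5 227.9] yawY 13.4 shift [-2.1  0.4  0.6] turn [ 0.1 -0.  -0. ]
```

View pics/w7v.png

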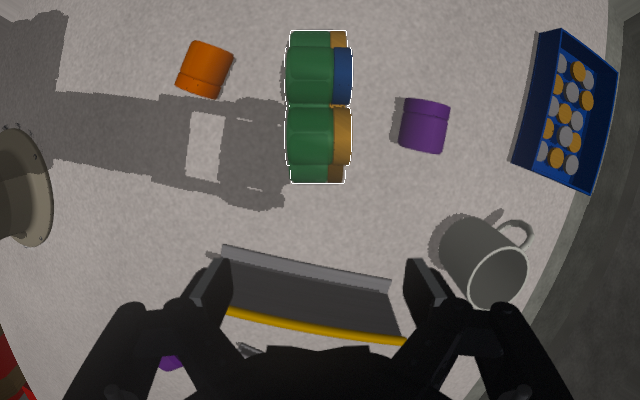

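Blue is seated, at (318,75), exactly inside its predicted outline beside d, with the pile undisturbed. Now for red.

Run:
```python
from h import *
a=np.load("P7.npy"); P=(a[:3],a[3:].reshape(3,3)); w=cv2.imread("pics/w7.png")
print(fit([("wrist",smask(w,(275,20,362,192)),P)],FULL,[517.4,216,13.3]))
delta([474.4,-275.9,230],-13.6)
```

```text
(array([518.4, 216. ,  13.4]), np.float64(0.044))
pos [535.4 137.8 227.8] yawY 13.5 shift [  -2.3 -155.7  388.1] turn [27.1 -0.  -0. ]
```

Emit:
carry_out:
  deltas:
    - [-1,-2,-16,40,3,0,0]
    - [-1,-2,-36,90,7,0,0]
    - [-1,-2,-58,145,11,0,0]
    - [-1,-2,-80,200,15,0,0]
    - [-1,-2,-102,255,19,0,0]

```text
time_s: 12.9
eef_pos: [495.4, -135.5, 229.9]
ee_rot: [0.475, 0.524, 0.475, -0.524]
force: [1.1, -0.5, -0.5]
grip_width: 0.998
```

Run:
```python
from h import *
delta([474.4,-275.9,140],-13.6)
```

```text
pos [ 495.4 -135.5  229.9] yawY -5.6 shift [ 89.9  -7.2 141.7] turn [ 8.  0. -0.]
```

Emit:
carry_out:
  deltas:
    - [-1,0,-3,50,3,0,0]
    - [-1,20,-5,100,6,0,0]
    - [-1,55,-7.2,141.7,8,0,0]
    - [-1,90,-7.2,141.7,8,0,0]
    - [-1,90,-7.2,141.7,8,0,0]

```text
time_s: 13.52
eef_pos: [474.1, -273.7, 137.7]
ee_rot: [-0.436, -0.555, -0.439, 0.556]
force: [-0.5, -1.0, 0.1]
grip_width: 0.997
```

Emit:
carry_out:
  deltas:
    - [-1,0,0,0,0,0,0]
    - [-1,0,0,0,0,0,0]
    - [-1,0,0,0,0,0,0]
    - [-1,0,0,0,0,0,0]
    - [-1,0,0,0,0,0,0]

```text
time_s: 14.15
eef_pos: [474.7, -275.0, 139.6]
ee_rot: [0.437, 0.556, 0.437, -0.556]
force: [-0.2, -0.6, -0.4]
grip_width: 1.002
```

Run:
```python
from h import *
P=pose(); w=viewer.capture("wrist")[:,:,::-1].copy(); cv2.imwrite("pics/w8.png",w)
S=smask(w,(250,130,390,330)); n,l,st,c=cv2.connectedComponentsWithStats(S.astype(np.uint8)); print(st[st[:,4]>100].tolist())
i=1+np.argmax(st[1:,4]); print(fit([("wrist",(l==i).astype(float),P)],[[0,0,37.5]],[474.4,-275.9,-13.6]))
delta([474.4,-275.9,20.5],-13.6)
```

```text
[[0, 0, 640, 400, 251368], [279, 171, 75, 68, 4632]]
(array([ 473.8, -275. ,  -15.9]), np.float64(0.044))
pos [ 474.7 -275.   139.6] yawY -13.6 shift [ 1.191e+02 -1.000e-01  9.000e-01] turn [ 0.  0. -0.]
```

Emit:
carry_out:
  deltas:
    - [-1,35,-0.3,0.6,0,0,0]
    - [-1,70,-0.3,0.6,0,0,0]
    - [-1,95,-0.3,0.6,0,0,0]
    - [-1,112,-0.3,0.6,0,0,0]
    - [-1,119,-0.3,0.6,0,0,0]

```text
time_s: 14.82
eef_pos: [474.2, -275.5, 19.9]
ee_rot: [-0.437, -0.556, -0.438, 0.556]
force: [-0.2, -0.3, -0.5]
grip_width: 1.001
```

Emit:
carry_out:
  deltas:
    - [-1,0,0,0,0,0,0]
    - [0.3,0,0,0,0,0,0]
    - [1,0,0,0,0,0,0]
    - [1,0,0,0,0,0,0]
    - [1,0,0,0,0,0,0]
  newtons: 40

```text
time_s: 15.45
eef_pos: [474.5, -275.8, 21.4]
ee_rot: [0.438, 0.556, 0.437, -0.556]
force: [-1.3, 1.1, 6.8]
grip_width: 0.652
```

Emit:
carry_out:
  deltas:
    - [1,0,0,0,0,0,0]
    - [1,-5,0,0,0,0,0]
    - [1,-30,0,0,0,0,0]
    - [1,-75,0,0,0,0,0]
    - [1,-120,0,0,0,0,0]

```text
time_s: 16.08
eef_pos: [474.1, -275.4, 142.0]
ee_rot: [-0.437, -0.556, -0.438, 0.556]
force: [-0.2, -0.4, -1.0]
grip_width: 0.655
```

Emit:
carry_out:
  deltas:
    - [1,-35,0,0,0,0,0]
    - [1,-70,0,0,0,0,0]
    - [1,-90,0,0,0,0,0]
    - [1,-90,0,0,0,0,0]
    - [1,-90,0,0,0,0,0]

```text
time_s: 16.7
eef_pos: [473.9, -275.2, 229.4]
ee_rot: [-0.437, -0.555, -0.438, 0.556]
force: [0.2, 0.6, -1.6]
grip_width: 0.655
```

Run:
```python
from h import *
w=viewer.capture("wrist")[:,:,::-1].copy(); cv2.imwrite("pics/w9.png",w)
h=smask(w,(255,200,385,342),60); print([np.flatnonzero(h[:,u])[[0,-1]].tolist() for u in(275,300,320,330,360)])
print(heldfit(w))
delta([534.5,147,230],13.4)
```

```text
[[221, 332], [223, 332], [224, 334], [224, 334], [224, 334]]
(array([-10.22,   1.45,   4.45]), np.float64(0.0437))
pos [ 473.9 -275.2  229.3] yawY -13.6 shift [-2.000e-01 -4.010e+01 -4.247e+02] turn [-27.   -0.1   0.1]
```

Red is held the same way as blue was (edges at rows 222–333). I carry it over.

Emit:
carry_out:
  deltas:
    - [1,0,-3,-35,-2,0,0]
    - [1,0,-8,-85,-5.5,0,0]
    - [1,0,-13,-135,-9,0,0]
    - [1,0,-18,-190,-12.5,0,0]
    - [1,0,-23,-245,-16,0,0]

```text
time_s: 17.38
eef_pos: [509.1, -30.2, 229.6]
ee_rot: [0.51, 0.489, 0.511, -0.489]
force: [1.2, -0.6, -0.9]
grip_width: 0.654
```

Run:
```python
from h import *
delta([517.8,216,230],13.4)
```

```text
pos [509.1 -30.2 229.6] yawY 2.5 shift [  -0.3   19.5 -245.6] turn [-10.9  -0.    0.1]
```

Emit:
carry_out:
  deltas:
    - [1,0,4,-50,-2.2,0,0]
    - [1,0,8,-105,-4.5,0,0]
    - [1,0,13,-160,-7,0,0]
    - [1,0,17,-210,-9.5,0,0]
    - [1,0,19.5,-245.6,-10.9,0,0]

```text
time_s: 18.0
eef_pos: [517.8, 216.2, 229.4]
ee_rot: [0.555, 0.437, 0.556, -0.438]
force: [1.5, -0.8, 0.2]
grip_width: 0.655
```

Emit:
carry_out:
  deltas:
    - [1,0,0,0,0,0,0]
    - [1,0,0,0,0,0,0]
    - [1,20,0,0,0,0,0]
    - [1,40,0,0,0,0,0]
    - [1,60,0,0,0,0,0]

```text
time_s: 18.62
eef_pos: [518.5, 212.9, 169.7]
ee_rot: [0.554, 0.439, 0.554, -0.439]
force: [-0.5, -0.1, -0.8]
grip_width: 0.654
```

Emit:
carry_out:
  deltas:
    - [1,0,0,0,0,0,0]
    - [1,0,0,0,0,0,0]
    - [1,0,0,0,0,0,0]
    - [1,0,0,0,0,0,0]
    - [1,0,0,0,0,0,0]

```text
time_s: 19.25
eef_pos: [518.5, 214.2, 170.7]
ee_rot: [0.555, 0.439, 0.555, -0.439]
force: [-0.5, -0.2, -1.2]
grip_width: 0.654
```

Run:
```python
from h import *
delta([517.8,216,128.7],13.4)
```

```text
pos [518.5 214.2 170.7] yawY 13.3 shift [42.  -0.3 -1.9] turn [-0.1  0.  -0. ]
```

Emit:
carry_out:
  deltas:
    - [1,10,-0.3,-1.9,0,0,0]
    - [1,20,-0.3,-1.9,0,0,0]
    - [1,30,-0.3,-1.9,0,0,0]
    - [1,38,-0.3,-1.9,0,0,0]
    - [1,42,-0.3,-1.9,0,0,0]

```text
time_s: 19.88
eef_pos: [517.6, 215.9, 127.8]
ee_rot: [0.554, 0.438, 0.555, -0.439]
force: [0.5, 0.2, -1.3]
grip_width: 0.652
```

Emit:
carry_out:
  deltas:
    - [1,0,0,0,0,0,0]
    - [1,0,0,0,0,0,0]
    - [1,0,0,0,0,0,0]
    - [1,0,0,0,0,0,0]
    - [1,0,0,0,0,0,0]

```text
time_s: 20.5
eef_pos: [517.7, 216.0, 128.6]
ee_rot: [0.555, 0.439, 0.555, -0.439]
force: [0.1, -0.3, -1.5]
grip_width: 0.655
```

Run:
```python
from h import *
delta([517.8,216,128.7],13.4); P=pose()
w=viewer.capture("wrist")[:,:,::-1].copy(); s=viewer.capture("side")[:,:,::-1].copy()
d=(np.abs(render("wrist",FULL+[[0,0,145]],517.8,216,13.4,P)-.5)<.4); w[d]=255
e=(np.abs(render("side",FULL+[[0,0,145]],517.8,216,13.4)-.5)<.4); s2=s.copy(); s2[e]=255
c=[cv2.resize(i[215:290,295:355],None,fx=5.33,fy=5.33,interpolation=cv2.INTER_CUBIC)[:400] for i in(s,)]
cv2.imwrite("pics/fin.png",np.hstack([w[:,180:460],c[0],cv2.resize(s2[215:290,300:340],None,fx=5.33,fy=5.33,interpolation=cv2.INTER_NEAREST)[:400,:200]]))
```

```text
pos [517.7 216.  128.6] yawY 13.3 shift [-0.1  0.1  0. ] turn [-0.1 -0.  -0. ]
```

View pics/fin.png

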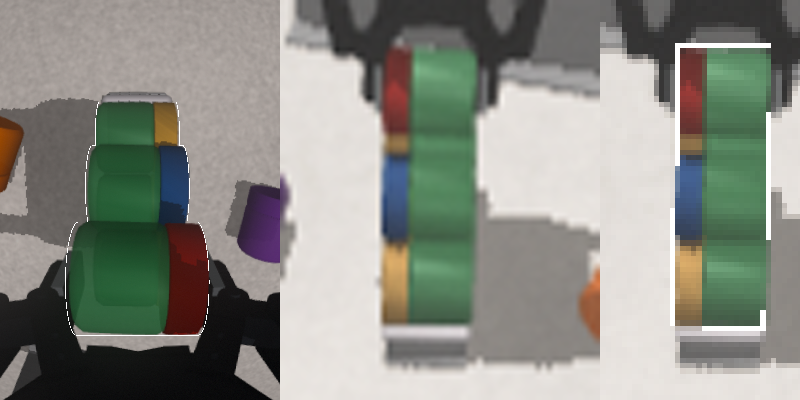

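The red jar sits in its outline for a middle height of 145 mm in both the wrist and side views, lined up with blue and c. Wrist force is only the jar's weight, and the arm is still, so I hand in.

```bash
python3 -c "
from rig import ctrl,order
s=ctrl.sense();print(s['eef_pos'],s['force'],abs(s['dq']).max(),s['time_s']);print(order.finish_job())"
```

```text
[517.70349913 216.00630986 128.50416704] [-0.63169541  0.03217308 -0.13063932] 0.0017552675341784975 20.6
the job is handed in; nothing more can be done
None
```

The job is handed in at 20.6 s. The blue jar lies in the free gap beside jar d, and the red jar is held still above the top of the pile.

- **Blue jar:** I lowered it until it touched at about 3 N and let go. The picture afterwards showed it inside its predicted outline, with the rest of the pile where it had been.
- **Red jar:** its middle is at about z = 145 mm, which is 15 mm above the top seat, at about (517.7, 216.0) and turned 13.3° to match the rack. The wrist and side pictures agree with that pose. The wrist force showed no more than the jar's weight, so there was no sign of it touching the pile.
- **Guard and other objects:** I kept both jars well above the splash guard. I saw no sign of contact with it, the bottles, the jug or the brush, but I took no last picture of those.

**Checks that disagreed:** the automatic fit of the held jar put it up to 5 mm off centre, because the clear glass edge confused the colour threshold. The edges read directly from the picture, and the height at which blue touched down, showed it centred, so I used those. The rack position fits varied by about 1 mm.

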